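# Draw a suspect battery cell from its block with tongs and hold it up

## Robot

A 6-joint arm with a two-finger parallel gripper is mounted at the origin on the work surface; the furniture and walls round the work are solid. World frame = base frame: x ahead of the robot, y to its left, z up, the work surface at z = 0. Lengths are in m, angles in degrees, forces in N, time in s.
With the tool pointing down it reaches from about 0.4 to 0.825 m from the base axis. Payload 7 kg.
Tool frame: the origin (TCP) lies midway between the tips of the shut fingers; the grasp point (between the pads) lies 19 mm behind it; z points along the fingers, y is the line along which they close (so a half turn about z gives the same grasp; the last joint's range is limited). The gripper opens to 88 mm and grips with 3 to 60 N. Pads are 19 mm wide; open, the fingers measure 130 mm over their backs; the gripper's body (78 mm by 193 mm) begins 47 mm behind the grasp point.
Start: joints at [-48.524, 20.546, 0.682, 0, -70.136, -16.507], TCP at [0.285, -0.612, 0.227] pointing down, gripper open.
Joint ranges: [-176.03, 176.03], [-82.01, 121.73], [-58.28, 71.71], [-173.87, 95.51], [-174.79, -0.11], [-173.66, 173.66]. Speed limits (degrees/s): [136.94, 136.94, 172.46, 180, 180, 180].

## Interface

Orientations are given as [roll, pitch, yaw] about the fixed x, y, z axes, in that order (R = Rz(yaw) Ry(pitch) Rx(roll)).
In Python, from plant import ctrl gives the robot as it stands. The module is installed in compiled form; this text tells all that it offers.
- The arm moves only by the tool send_rows, never from a script. Its argument "plan" is a list that holds one entry, the list of rows, each a list of 6 numbers: the shift along the tool's x, y, z in fractions of the full range, 1 being 0.8 m, then the turn, a rotation vector about the tool's x, y, z in a scale on which 1.0 is pi rad. A call has 1 to 8 rows; each row is the pose to reach, as a shift and turn from the pose commanded when the call began, along the tool's axes at that moment; what a row does not reach only later rows make up. A row lasts 1/12 s, in which the tool goes at most 41.7 mm and 7.16 degrees, less where a joint would pass 70% of its speed; a pose out of reach is approached as far as the arm can. A call with a gripper value outside its range is refused whole. "fingers" is the opening, from 0 (shut) to 1 (fully open), set as the call begins (left out, the last holds). The fingers move at their own pace and stop on an object; the grip force is fixed at half the most. Time passes only in rows, so rows that repeat a pose let the fingers close. It gives the time, the measured TCP pose, the force, the opening and the grip force at its end, in the units of the state.
- ctrl.get_obs(): the state, without advancing time (a new reading comes with each control period).
- ctrl.snapshot(name): name is "scene" or "side" or "wrist"; returns a dict with "img" (420x560x3 uint8, red, green, blue), "K" (3x3 intrinsics, pixels), "k1" (the pictures are not rectified: a ray, as slopes to the right and down, at radius r is drawn at 1 + k1 r^2 times it, then the intrinsics apply), "pose" (4x4, takes a point from camera to world coordinates). Camera axes: x right, y down, z forward; pixel columns grow to the right and rows downward; lengths in m; the calibration is good to about 2 mm. A picture is of the moment at which its call begins. There is no depth.
- ctrl.close_job(): hands the job in; it is judged then, once.
The state is a dict: "clock": time; "joint_pos": joint angles; "qvel": joint speeds; "tau": joint torques, N m; "tool_pos": TCP position; "orientation": TCP orientation; "force": force on the tool from outside, world axes, zero at the start; "moment": the same for the moment, N m; "opening": finger opening in m; "gripper_force": force on a finger pad.
Only numpy, scipy, OpenCV 4.12 (cv2) and the standard library are available. Lean on these libraries where they do the work, as an engineer would, in place of code of your own. Each camera call takes 0.05 s, during which the arm holds its last target. There are 200 camera calls.

## Task

The long battery cell in the drilled wooden block may be leaking, so it must be handled with the tongs only. Pick up the rubber-tipped kitchen tongs, close their jaws on the long cell, draw it out of its hole and finish while holding it in the tongs, upright and still, with its lower end at least 10 cm above the top of the block. No part of the robot may touch any of the cells, the two short cells stay in their holes, and the multimeter and the marker pen lying nearby stay where they are.

Things in the scene. Friction and masses are not known exactly. Their poses are not given: they have to be found in the camera images.
- tongs: Steel kitchen tongs, black plastic grip sleeves, black rubber jaws; 240 mm long, 22 mm high, 115 g, lying on edge on the table so that they open and close level. Origin: midway between the sleeves, at the underside; x points to the jaws, y to their left, z up. Both arms turn on one upright pin at x = -95 mm; behind it a wire loop to x = -128 mm. At rest they stand sprung open
- tongs_jaws (a point): point midway between the jaws, 105 mm ahead of the tongs' origin, 10 mm above their underside. The grip sleeves, where to squeeze, are 22 mm high and run from x = -43 to +41 mm of the tongs. At rest the width over both sleeves at x = 0 is 54 mm; each mm taken off it closes the jaw gap by 2.1 mm; at about 38 mm the sleeves are parallel and the jaws hold a cell
- left_jaw: the black rubber jaw of the left arm (+y side), 20 mm high, 30 mm long, with a shallow upright V hollow, 2.5 mm deep; origin on its back, at the underside. At rest the jaws are about 50 mm apart in the hollows and 45 mm at their edges; with the sleeves squeezed to 48 mm, about 38 and 32 mm. Let go, the tongs spring open
- right_jaw: the rubber jaw of the right arm (-y side), mirror image. Squeezing takes about 8 N on each sleeve to begin and 15 N to shut the empty jaws, so a half-squeezed pair can be carried by its own spring force
- cell_block: light wooden block, 60 (x) x 180 (y) x 33 mm high, fixed to the table. Origin: centre of its underside; x points away from the robot, y along the row of holes. Three upright blind holes of 21 mm diameter, 25 mm deep (floor 8 mm above the table), at y = -50, 0 and +50 mm; each holds one loose cell, in any order
- long_cell: the long cell: grey upright cylinder 18.5 mm in diameter, 65 mm long with a small steel button on top, about 47 g; stands loose in its hole and reaches 40 mm above the block, 15 mm higher than the short cells. Origin: centre of its lower end; z along its axis to the button
- short_cell_1: a short cell: the same but 50 mm long, about 35 g, reaching 25 mm above the block. Origin: centre of its lower end
- short_cell_2: the other short cell, alike
- multimeter: hand multimeter lying on the table, 162 x 88 x 53 mm, a bystander. Beware of the room's own things: behind it and to its left the hand of a second, idle robot hangs over the table (x 0.1 to 0.3, y above 0.17, z above 0.3), and at the right runs the wall of a big case, 0.25 m high, with brackets (y below x - 0.73)
- marker: marker pen lying on the table, 131 mm long, 16 mm thick, a bystander

How it is judged (in metres and radians):
On the way, in this order (a step that is already met when the one before it is completed fails the run):
1. the tongs are picked up by the gripper while the long cell still stands in its hole (height (world z) of tongs above 0.015 m and contact force between the fingers and tongs above 0.5 N and z of long_cell in the frame of cell_block below 0.015 m), for 0.2 s.
2. both jaws of the tongs press on the long cell while it still stands in its hole (contact force between each of left_jaw, right_jaw and long_cell above 1 N and z of long_cell in the frame of cell_block below 0.02 m), for 0.2 s.
At the end, for the whole second after the job is handed in: The gripper holds the tongs, both jaws press the long cell (over 1 N each), nothing else carries it; it is upright within 0.4 rad, slower than 0.03 m/s, lower end 97 mm or more above the block's top; the short cells stand in their holes; multimeter and marker lie within 30 mm of where they were (z of long_cell in the frame of cell_block above 0.13 m and angle between long_cell's own z axis and vertical below 0.4 rad and linear speed of long_cell below 0.03 m/s and contact force between each of left_jaw, right_jaw and long_cell above 1 N and contact force between the fingers and tongs above 1 N and z of each of short_cell_1, short_cell_2 in the frame of cell_block below 0.015 m and horizontal distance between each of short_cell_1, short_cell_2 and cell_block below 0.058 m and angle between each of short_cell_1, short_cell_2's own z axis and vertical below 0.25 rad and contact force between cell_block and long_cell below 0.1 N and distance of each of multimeter, marker from where it was at the start of the episode below 0.03 m); the arm keeps its last pose, push and grip.
It fails at once if a part of the robot touches a cell (contact force between any of the arm, the fingers and long_cell above 0.2 N or contact force between any of the arm, the fingers and short_cell_1 above 0.2 N or contact force between any of the arm, the fingers and short_cell_2 above 0.2 N).
It fails at once if a short cell is pulled out of its hole (z of any of short_cell_1, short_cell_2 in the frame of cell_block above 0.03 m).
It fails at once if the multimeter or the marker pen is pushed more than 30 mm away (distance of any of multimeter, marker from where it was at the start of the episode above 0.03 m).
It also fails if it takes over 35 s, if anything falls off the work surface, if the arm or the gripper's body presses on something with over 40 N, if the wrist force passes 120 N, or if a joint passes its speed limit or range.

## Working session

There is one attempt and no reset: what is moved stays moved. The work goes in short steps, Python scripts to look and compute and a tool call to move; the robot and the scene stay as the last step left them, time stands still between calls to the robot, and variables do not carry over. Pictures are saved under pics/ and viewed, at most 10 in all, crops included, and the job is handed in when it is done.

Besides the shell and the picture viewer there is one more tool, called after "Call:" by a JSON object that holds its "name" and its "arguments", one argument or row to a line. send_rows: Moves the arm, as the interface text tells. Its arguments: {"type":"object","properties":{"plan":{"type":"array","items":{"type":"array","items":{"type":"array","items":{"type":"number"}}}},"fingers":{"type":"number"}},"required":["plan"]}

```bash
mkdir -p pics; cat > h.py <<'E'
import numpy as np,cv2,pickle
from plant import ctrl
def snap(n,f):
    s=ctrl.snapshot(n); cv2.imwrite(f'pics/{f}.png',s['img'][:,:,::-1]); pickle.dump({k:s[k] for k in('img','K','k1','pose')},open(f'pics/{f}.pkl','wb'))
def ray(f,u,v):
    s=pickle.load(open(f'pics/{f}.pkl','rb'))
    K=np.array(s['K']);P=np.array(s['pose'])
    x,y=cv2.undistortPoints(np.array([[[u,v]]],float),K,np.array([s['k1'],0,0,0.]))[0,0]
    d=P[:3,:3]@[x,y,1]; return P[:3,3],d/np.linalg.norm(d)
def atz(f,u,v,z):
    o,d=ray(f,u,v); return o+d*(z-o[2])/d[2]
def tri(*obs):
    A=0;b=0
    for f,u,v in obs:
        o,d=ray(f,u,v);M=np.eye(3)-np.outer(d,d);A=A+M;b=b+M@o
    p=np.linalg.solve(A,b)
    r=[np.linalg.norm(np.cross(ray(*q)[1],p-ray(*q)[0])) for q in obs]
    return p,max(r)
def proj(f,p):
    s=pickle.load(open(f'pics/{f}.pkl','rb'));P=np.array(s['pose'])
    c=P[:3,:3].T@(np.array(p)-P[:3,3]); 
    return cv2.projectPoints(c[None],np.zeros(3),np.zeros(3),np.array(s['K']),np.array([s['k1'],0,0,0.]))[0].ravel()
E
python3 - <<'E'
from h import *
for n in('scene','side','wrist'): snap(n,n+'0')
o=ctrl.get_obs();print(o)
a=[cv2.imread(f'pics/{n}0.png') for n in('scene','side','wrist')]
for n in('scene','side','wrist'):
    s=pickle.load(open(f'pics/{n}0.pkl','rb'));print(n,s['k1'],np.round(s['pose'],3).tolist(),np.array(s['K']).tolist())
E
```

```text
{'clock': 0.15, 'joint_pos': array([-4.85234085e+01,  2.05822843e+01,  6.47317519e-01, -1.38367590e-02,
       -7.01366775e+01, -1.65087314e+01]), 'qvel': array([-0.0440812 , -0.16423076,  0.15338914,  0.12694157,  0.04726802,
        0.04530096]), 'tau': array([-5.50504465e-04, -5.83277214e+01,  2.93290526e+01,  7.00113192e+00,
        8.82128079e-03, -1.50051646e-04]), 'tool_pos': array([ 0.28476496, -0.61159442,  0.22584863]), 'orientation': array([ 1.79927612e+02, -7.88725928e-03, -1.55036844e+02]), 'force': array([-0.17859793, -0.71471278, -0.89295252]), 'moment': array([0.05175373, 0.02759231, 0.00838559]), 'gripper_force': 0.0, 'opening': 0.08771376418721061}
scene 0.017466059135584917 [[-0.099, 0.635, -0.766, 1.196], [0.995, 0.063, -0.076, 0.165], [0.001, -0.77, -0.638, 0.573], [0.0, 0.0, 0.0, 1.0]] [[450.0675666735738, 0.0, 275.1463228407121], [0.0, 450.0675666735738, 200.61115977635762], [0.0, 0.0, 1.0]]
side -0.15179858713319921 [[-0.892, -0.207, 0.403, 0.167], [-0.452, 0.452, -0.769, 0.773], [-0.023, -0.868, -0.497, 0.476], [0.0, 0.0, 0.0, 1.0]] [[475.8663467110069, 0.0, 276.2527068630243], [0.0, 475.8663467110069, 210.6469741325355], [0.0, 0.0, 1.0]]
wrist -0.049681673944537943 [[-0.421, 0.878, 0.229, 0.223], [0.907, 0.407, 0.108, -0.641], [0.002, 0.253, -0.967, 0.384], [0.0, 0.0, 0.0, 1.0]] [[358.2208913868809, 0.0, 281.3486105648289], [0.0, 358.2208913868809, 208.3244449723085], [0.0, 0.0, 1.0]]
```

View pics/scene0.png

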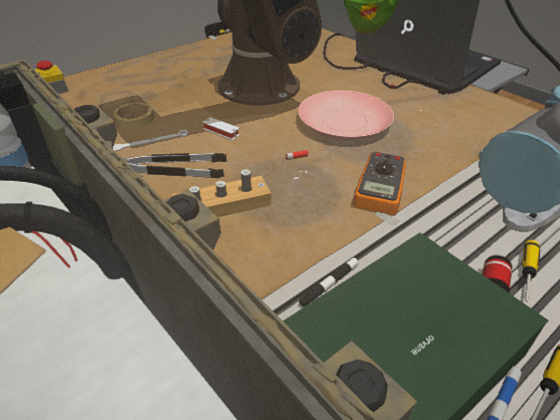

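View pics/side0.png

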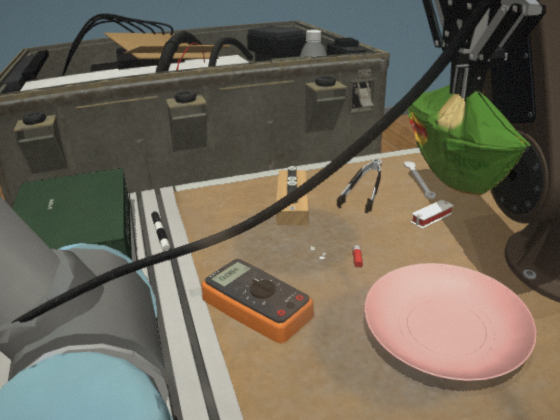

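The scene view shows the tongs at about (180,165) with jaws at (222,157) and (222,173). The block is at (232,195), with the long cell at its right end (246,180). The side view shows the same from the left, with the tongs at about (362,185) and the block at (293,195).

```bash
python3 - <<'E'
from h import *
for n,u,v,z in[('jawN',222,157,.02),('jawF',222,173,.02),('pin',128,164,.02),('long',246,172,.073),('mid',221,185,.058),('s',195,190,.058),('markA',355,262,.01),('meter',380,180,.05)]:print(n,atz('scene0',u,v,z).round(3))
for n,u,v,z in[('jaw',341,204,.02),('jaw2',369,208,.02),('pin',378,164,.02),('longtop?',293,168,.073)]:print(n,atz('side0',u,v,z).round(3))
a=cv2.imread('pics/scene0.png')[130:230,110:290];a=cv2.resize(a,None,fx=4,fy=4,interpolation=3)[:400,:720]
b=cv2.imread('pics/side0.png')[145:235,265:400];
cv2.imwrite('pics/crop0.png',a);cv2.imwrite('pics/crop1.png',cv2.resize(b,None,fx=5,fy=5,interpolation=3))
E
```

```text
jawN [ 0.395 -0.031  0.02 ]
jawF [ 0.453 -0.019  0.02 ]
pin [ 0.441 -0.225  0.02 ]
long [0.516 0.043 0.073]
mid [ 0.541 -0.001  0.058]
s [ 0.561 -0.046  0.058]
markA [0.667 0.248 0.01 ]
meter [0.485 0.298 0.05 ]
jaw [ 0.432 -0.009  0.02 ]
jaw2 [ 0.377 -0.017  0.02 ]
pin [ 0.42  -0.225  0.02 ]
longtop? [ 0.541 -0.019  0.073]
```

View pics/wrist0.png

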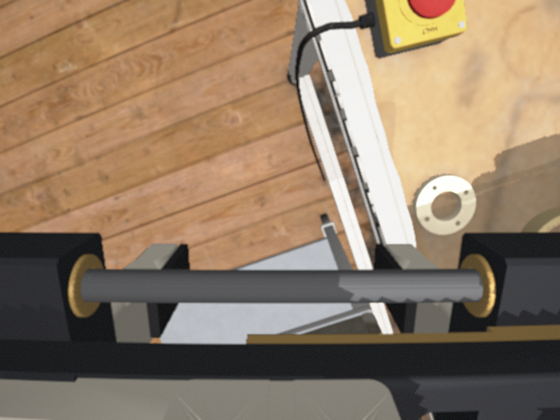

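View pics/crop0.png

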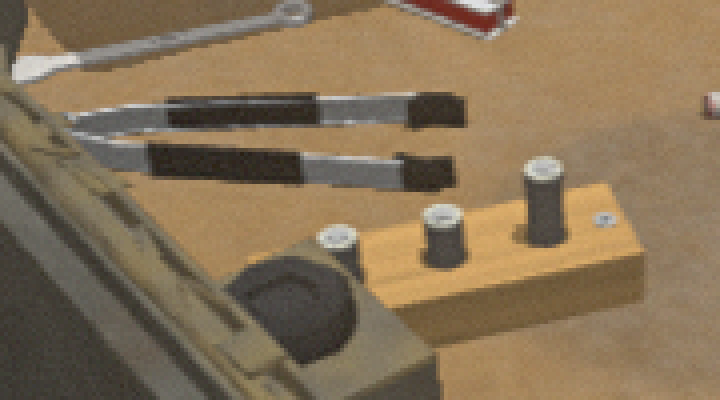

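The wrist view shows only the floor, the table edge and the gripper bar. In the crop the long cell is the tallest and sits at the right end of the row. I'm raising the arm and swinging it over the table for wrist views.

The rows are not in the units I measure in: shifts go in shares of 0.8 m and turns go in shares of pi rad. I convert before sending: -31 cm / 80 = -0.3875, 20 cm / 80 = 0.25, -36 degrees / 180 = -0.2.

Call:
{"name": "send_rows", "arguments": {
  "plan": [
    [[0,0,-0.05,0,0,0],[0,0,-0.1,0,0,0],[0,0,-0.15,0,0,0],[-0.3875,0.25,-0.15,0,0,-0.2],[-0.3875,0.25,-0.15,0,0,-0.2],[-0.3875,0.25,-0.15,0,0,-0.2],[-0.3875,0.25,-0.15,0,0,-0.2],[-0.3875,0.25,-0.15,0,0,-0.2]]
  ],
  "fingers": 1
}}

```text
clock: 0.82
tool_pos: [0.3963, -0.4339, 0.3464]
orientation: [180.0, 0.0, -118.9]
force: [0.8, 0.4, 0.7]
opening: 0.088
gripper_force: 0.0
```

To row units: -45 cm / 80 = -0.5625, 21 cm / 80 = 0.2625, -33 degrees / 180 = -0.1833.

Call:
{"name": "send_rows", "arguments": {
  "plan": [
    [[-0.5625,0.2625,0.05,0,0,-0.1833],[-0.5625,0.2625,0.05,0,0,-0.1833],[-0.5625,0.2625,0.05,0,0,-0.1833],[-0.5625,0.2625,0.05,0,0,-0.1833],[-0.5625,0.2625,0.05,0,0,-0.1833],[-0.5625,0.2625,0.05,0,0,-0.1833],[-0.5625,0.2625,0.05,0,0,-0.1833],[-0.5625,0.2625,0.05,0,0,-0.1833]]
  ]
}}

```text
clock: 1.48
tool_pos: [0.4197, -0.1025, 0.3198]
orientation: [-180.0, 0.0, -86.2]
force: [1.7, 0.7, 0.3]
opening: 0.0877
gripper_force: 0.0
```

To row units: -16 cm / 80 = -0.2, -3 cm / 80 = -0.0375.

Call:
{"name": "send_rows", "arguments": {
  "plan": [
    [[-0.2,-0.0375,0,0,0,0],[-0.2,-0.0375,0,0,0,0],[-0.2,-0.0375,0,0,0,0],[-0.2,-0.0375,0,0,0,0],[-0.2,-0.0375,0,0,0,0],[-0.2,-0.0375,0,0,0,0],[-0.2,-0.0375,0,0,0,0]]
  ]
}}

```text
clock: 2.07
tool_pos: [0.4394, 0.0575, 0.3196]
orientation: [180.0, -0.0, -86.2]
force: [-0.2, -1.2, -0.3]
opening: 0.0879
gripper_force: 0.0
```

```bash
python3 - <<'E'
from h import *
snap('wrist','w1');print(ctrl.get_obs()['tool_pos'])
a=cv2.imread('pics/w1.png');cv2.imwrite('pics/w1b.png',cv2.resize(a,(800,600),interpolation=3))
E
```

```text
[0.43943923 0.05688212 0.31968367]
```

View pics/w1b.png

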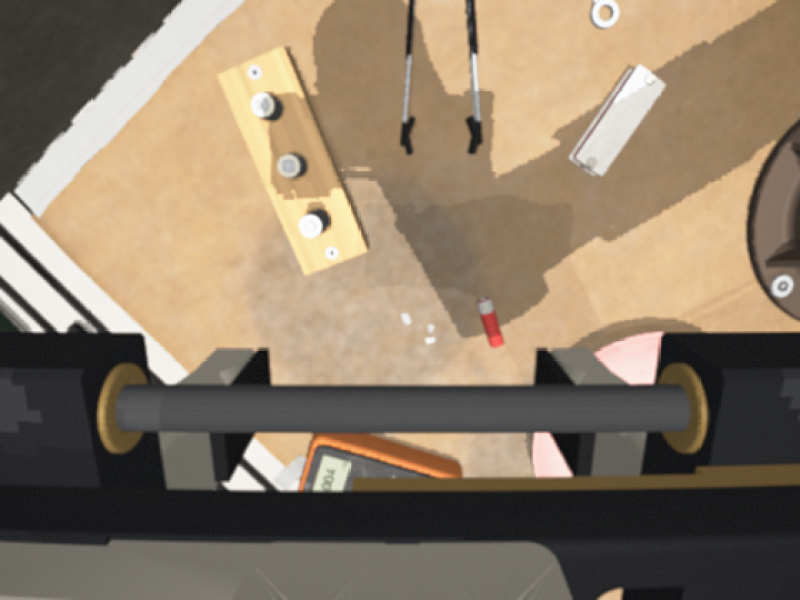

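The view shows the cells at (263,104), (290,165) and (313,222, long), with the tongs' jaws at (407,135) and (475,135). The tongs' rear is out of view, so I'm taking a second view from 10 cm further back.

To row units: 12 cm / 80 = 0.15.

Call:
{"name": "send_rows", "arguments": {
  "plan": [
    [[0.15,0,0,0,0,0],[0.15,0,0,0,0,0],[0.15,0,0,0,0,0],[0.15,0,0,0,0,0],[0.15,0,0,0,0,0]]
  ]
}}

```text
clock: 2.53
tool_pos: [0.4469, -0.0655, 0.3198]
orientation: [180.0, -0.0, -86.6]
force: [0.8, -0.3, 0.4]
opening: 0.0873
gripper_force: 0.0
```

```bash
python3 - <<'E'
from h import *
snap('wrist','w2');print(ctrl.get_obs()['tool_pos'])
a=cv2.imread('pics/w2.png')[:300];a=a[:,90:490];cv2.imwrite('pics/w2b.png',cv2.resize(a,None,fx=2,fy=2,interpolation=3))
E
```

```text
[ 0.44710004 -0.06427166  0.31977313]
```

View pics/w2b.png

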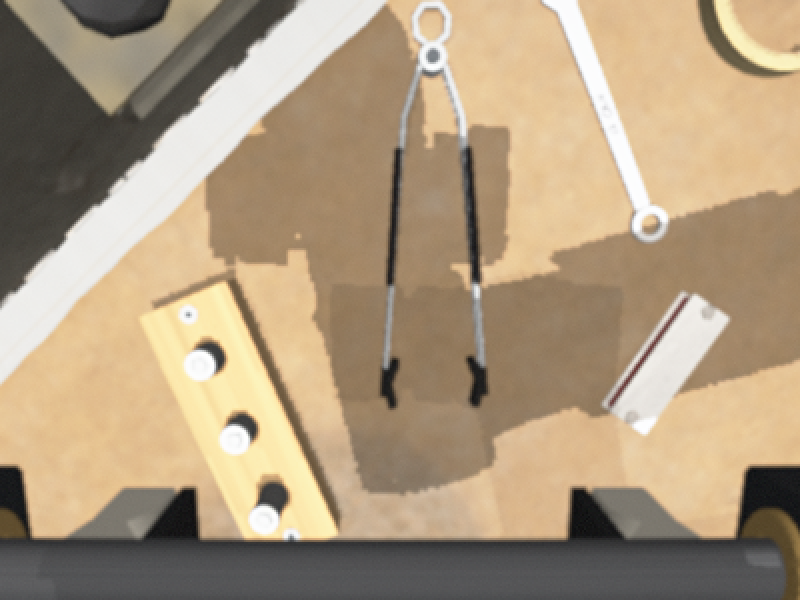

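The second view shows the pin at (432,56), the sleeves from (399,150) to (390,285) and from (466,148) to (476,283), and the jaw tips at (392,403) and (478,403). The cell tops are at (201,364), (236,438) and (264,519).

```bash
python3 - <<'E'
from h import *
A=lambda x,y:('w1',x/1.42857,y/1.42857)
B=lambda x,y:('w2',90+x/2,y/2)
S=lambda x,y:('scene0',110+x/4,130+y/4)
for n,*o in[('jawL?',A(408,151),B(392,404)),('jawR',A(473,151),B(477,404)),('s2',A(263,104),B(201,364),S(338,236)),('s1',A(290,164),B(236,437),S(443,215)),('long',A(312.5,223),B(264,518),S(544,169)),('long nos',A(312.5,223),B(264,518)),('screwA',A(254,72),B(188,314)),('screwB',A(331,253),B(291,537),S(604,219))]:
    p,r=tri(*o);print(n,p.round(4),round(r,4))
g=lambda x,y,z:atz(*B(x,y),z)
print('pin',g(432,56,.022))
L=[g(399,150,.022),g(390,285,.022)];R=[g(466,148,.022),g(476,283,.022)]
print('sleeves',np.round(L+R,4))
c=(sum(L)+sum(R))/4;p=g(432,56,.022);d=c-p;print('centre',c,'dist',np.linalg.norm(d),'yaw',np.degrees(np.arctan2(d[1],d[0])))
print('jaws mid',(g(392,404,.02)+g(477,404,.02))/2)
s=np.linalg.norm(g(394,217,.022)-g(471,215,.022));print('width mid centre-line',s)
E
```

```text
jawL? [ 0.4381 -0.0226  0.0171] 0.0005
jawR [ 0.3821 -0.0264  0.0191] 0.0004
s2 [ 0.5548 -0.0497  0.0551] 0.0006
s1 [ 0.5332 -0.0048  0.0542] 0.001
long [0.512  0.0407 0.0692] 0.0018
long nos [0.511  0.0382 0.0761] 0.0009
screwA [ 0.568  -0.0767  0.0341] 0.0002
screwB [0.5004 0.0689 0.0328] 0.0006
pin [ 0.42724772 -0.23549391  0.022     ]
sleeves [[ 0.4433 -0.1815  0.022 ]
 [ 0.4437 -0.1006  0.022 ]
 [ 0.403  -0.1851  0.022 ]
 [ 0.3898 -0.1051  0.022 ]]
centre [ 0.41995682 -0.14308357  0.022     ] dist 0.09269750946507899 yaw 94.51112213193167
jaws mid [ 0.40973319 -0.02499594  0.02      ]
width mid centre-line 0.04740558013740548
```

To row units: 25 cm / 80 = 0.3125, 7.4 cm / 80 = 0.0925, -1.3 degrees / 180 = -0.0072.

Call:
{"name": "send_rows", "arguments": {
  "plan": [
    [[0.0925,0.04,0.3125,0,0,-0.0072],[0.0925,0.04,0.3125,0,0,-0.0072],[0.0925,0.04,0.3125,0,0,-0.0072],[0.0925,0.04,0.3125,0,0,-0.0072],[0.0925,0.04,0.3125,0,0,-0.0072],[0.0925,0.04,0.3125,0,0,-0.0072],[0.0925,0.04,0.3125,0,0,-0.0072],[0.0925,0.04,0.3125,0,0,-0.0072]]
  ]
}}

```text
clock: 3.25
tool_pos: [0.4174, -0.1387, 0.0666]
orientation: [179.6, 0.0, -85.0]
force: [0.1, 0.1, 0.3]
opening: 0.0874
gripper_force: 0.0
```

```bash
python3 - <<'E'
from h import *
o=ctrl.get_obs();print(o['tool_pos'],o['orientation'],o['joint_pos'],o['force'])
E
```

```text
[ 0.4173934  -0.13867781  0.06663776] [ 1.79594830e+02  1.55033038e-02 -8.49888635e+01] [  7.44384814   8.8799306  -39.84354244  -0.0491545  -41.68068461
  -2.3958299 ] [0.10459513 0.11194068 0.32517874]
```

To row units: 6.1 cm / 80 = 0.0763, 5.8 cm / 80 = 0.0725.

Call:
{"name": "send_rows", "arguments": {
  "plan": [
    [[0.0025,-0.0025,0.0375,0,0,0],[0.0025,-0.0025,0.0625,0,0,0],[0.0025,-0.0025,0.0725,0,0,0],[0.0025,-0.0025,0.0763,0,0,0],[0.0025,-0.0025,0.0763,0,0,0],[0.0025,-0.0025,0.0763,0,0,0]]
  ]
}}

```text
clock: 3.75
tool_pos: [0.4238, -0.1398, 0.01]
orientation: [-179.9, -0.0, -84.9]
force: [0.1, 1.0, -0.6]
opening: 0.0878
gripper_force: 0.0
```

To row units: 0.5 cm / 80 = 0.0063, 0.3 cm / 80 = 0.0038.

Call:
{"name": "send_rows", "arguments": {
  "plan": [
    [[0,0.0038,0.0063,0,0,0],[0,0.0038,0.0063,0,0,0],[0,0.0038,0.0063,0,0,0]]
  ]
}}

```text
clock: 4.0
tool_pos: [0.4197, -0.1404, 0.0042]
orientation: [-180.0, 0.0, -84.9]
force: [-0.8, -0.9, -0.9]
opening: 0.0881
gripper_force: 0.0
```

```bash
python3 - <<'E'
from h import *
o=ctrl.get_obs();print(o['tool_pos'],o['orientation'],o['joint_pos'],o['force'])
E
```

```text
[ 0.41967722 -0.14036042  0.00421388] [-1.79964403e+02  2.85238077e-03 -8.49233220e+01] [ 7.19090737e+00  1.53084421e+01 -4.35506594e+01 -2.97552336e-03
 -3.11052202e+01 -2.11168303e+00] [-0.75081129 -0.90562166 -0.87498816]
```

Call:
{"name": "send_rows", "arguments": {
  "plan": [
    [[0,0,0,0,0,0],[0,0,0,0,0,0],[0,0,0,0,0,0],[0,0,0,0,0,0],[0,0,0,0,0,0],[0,0,0,0,0,0],[0,0,0,0,0,0],[0,0,0,0,0,0]]
  ],
  "fingers": 0.54
}}

```text
clock: 4.67
tool_pos: [0.4198, -0.1403, 0.0038]
orientation: [-180.0, 0.0, -84.9]
force: [0.1, 0.4, 1.6]
opening: 0.0484
gripper_force: 9.6
```

To row units: -14 cm / 80 = -0.175, -12.5 cm / 80 = -0.1563.

Call:
{"name": "send_rows", "arguments": {
  "plan": [
    [[0,0,-0.0125,0,0,0],[0,0,-0.0313,0,0,0],[0,0,-0.0625,0,0,0],[0,0,-0.0938,0,0,0],[0,0,-0.125,0,0,0],[0,0,-0.1563,0,0,0],[0,0,-0.175,0,0,0],[0,0,-0.175,0,0,0]]
  ]
}}

```text
clock: 5.33
tool_pos: [0.4216, -0.1404, 0.147]
orientation: [-179.7, -0.0, -84.9]
force: [0.4, 0.8, -0.6]
opening: 0.0472
gripper_force: 9.0
```

```bash
python3 - <<'E'
from h import *
o=ctrl.get_obs();print(o['tool_pos'],o['orientation'],o['opening'],o['gripper_force'],o['force'])
snap('scene','scene1');snap('side','side1')
a=cv2.imread('pics/scene1.png')[80:230,110:310];b=cv2.imread('pics/side1.png')[90:240,270:470]
cv2.imwrite('pics/c1.png',cv2.resize(np.hstack([a,b]),None,fx=2,fy=2,interpolation=3))
E
```

```text
[ 0.42157861 -0.14044039  0.14701442] [-1.79674110e+02 -2.98453522e-02 -8.48910422e+01] 0.0472071868787759 9.000776410102844 [ 0.4039286   0.77677377 -0.60907598]
```

View pics/c1.png

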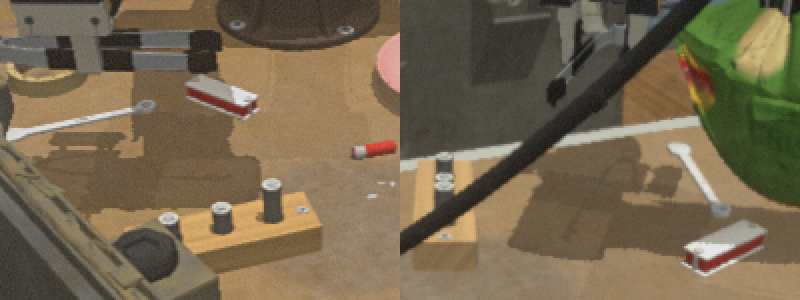

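The tongs hang level in the gripper, and the cells are undisturbed. I'm turning them to a yaw of about 45° so the jaws come above the long cell.

To row units: -10.5 cm / 80 = -0.1313, -9.8 cm / 80 = -0.1225, 49.8 degrees / 180 = 0.2767.

Call:
{"name": "send_rows", "arguments": {
  "plan": [
    [[-0.0125,-0.0025,0,0,0,0.0222],[-0.0313,-0.0075,0,0,0,0.0556],[-0.05,-0.0125,0,0,0,0.0944],[-0.0688,-0.0175,0,0,0,0.1333],[-0.0875,-0.0225,0,0,0,0.1722],[-0.1063,-0.0275,0,0,0,0.2111],[-0.1225,-0.0313,0,0,0,0.25],[-0.1313,-0.0325,0,0,0,0.2767]]
  ]
}}

```text
clock: 6.1
tool_pos: [0.4356, -0.0326, 0.1422]
orientation: [179.9, -0.1, -135.1]
force: [0.9, 1.0, -0.8]
opening: 0.0476
gripper_force: 9.0
```

Call:
{"name": "send_rows", "arguments": {
  "plan": [
    [[0,0,0,0,0,0],[0,0,0,0,0,0],[0,0,0,0,0,0],[0,0,0,0,0,0]]
  ]
}}

```text
clock: 6.43
tool_pos: [0.4359, -0.034, 0.1433]
orientation: [180.0, -0.1, -134.6]
force: [-0.6, 0.2, -1.2]
opening: 0.0477
gripper_force: 9.0
```

```bash
python3 - <<'E'
from h import *
o=ctrl.get_obs();print(o['tool_pos'],o['orientation'],o['opening'],o['gripper_force'],o['joint_pos'])
snap('scene','scene2');snap('side','side2')
a=cv2.imread('pics/scene2.png')[80:220,150:300];b=cv2.imread('pics/side2.png')[90:230,240:390]
cv2.imwrite('pics/c2.png',cv2.resize(np.hstack([a,b]),None,fx=2.66666,fy=2.66666,interpolation=3))
E
```

```text
[ 0.43589846 -0.03400755  0.14327162] [ 1.79969218e+02 -5.74895101e-02 -1.34642303e+02] 0.047687816027949415 9.001445174217224 [ 2.15537555e+01  2.17615239e+00 -3.47674963e+01 -6.20103810e-03
 -5.31213743e+01 -6.61923499e+01]
```

View pics/c2.png

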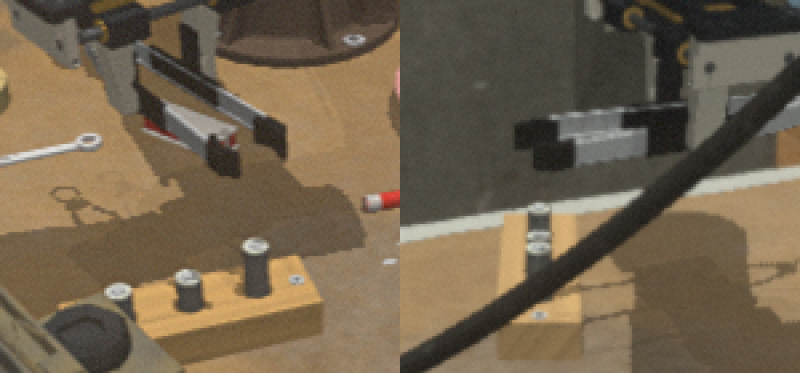

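```bash
python3 - <<'E'
from h import *
f=2.66666
S=lambda x,y:('scene2',150+x/f,80+y/f)
D=lambda x,y:('side2',240+(x-400)/f,90+y/f)
T=np.array([.4359,-.034,.1433]);a=np.radians(45);X=np.array([np.cos(a),np.sin(a),0]);Y=np.array([-X[1],X[0],0])
for n,*o in[('Rbot',S(240,177),D(516,148)),('Rtop',S(241,151),D(515,122)),('Lbot',S(286,158),D(537,167)),('Ltop',S(286,124),D(534,140)),('longtop',S(256,243),D(539,208))]:
    p,r=tri(*o);q=p-T;print(n,p.round(4),'res',round(r,4),'tongs',round(q@X,4),round(q@Y,4),round(q[2],4))
# predicted pixel of jaw end corners and cell top
for s in(1,-1):
  for z in(0,.02):
    p=T+X*.117+Y*s*.021+[0,0,z-.004]
    u=proj('scene2',p);v=proj('side2',p);print(s,z,((u-[150,80])*f).round(),((v-[240,90])*f+[400,0]).round())
p=[.5125,.041,.073];u=proj('scene2',p);v=proj('side2',p);print('cell',((u-[150,80])*f).round(),((v-[240,90])*f+[400,0]).round())
E
```

```text
Rbot [0.5346 0.0371 0.1426] res 0.0012 tongs 0.1201 -0.0195 -0.0007
Rtop [0.5342 0.0387 0.1625] res 0.0012 tongs 0.1209 -0.0181 0.0192
Lbot [0.5066 0.0635 0.1425] res 0.0021 tongs 0.1189 0.019 -0.0008
Ltop [0.5058 0.0655 0.1654] res 0.0009 tongs 0.1197 0.021 0.0221
longtop [0.5232 0.0388 0.0912] res 0.0109 tongs 0.1132 -0.0103 -0.0521
1 0 [285. 157.] [539. 175.]
1 0.02 [284. 131.] [539. 147.]
-1 0 [235. 179.] [519. 153.]
-1 0.02 [233. 153.] [518. 126.]
cell [254. 242.] [542. 247.]
```

The jaws are level and centred on the measured axis. The long cell's top at (256,243) matches the projection (254,242). I'm descending.

To row units: 6 cm / 80 = 0.075, 5 cm / 80 = 0.0625.

Call:
{"name": "send_rows", "arguments": {
  "plan": [
    [[-0.0025,-0.0013,0.015,0,0,0],[-0.0025,-0.0013,0.0375,0,0,0],[-0.0025,-0.0013,0.0625,0,0,0],[-0.0025,-0.0013,0.075,0,0,0],[-0.0025,-0.0013,0.075,0,0,0],[-0.0025,-0.0013,0.075,0,0,0],[-0.0025,-0.0013,0.075,0,0,0]]
  ]
}}

```text
clock: 7.12
tool_pos: [0.439, -0.0328, 0.0845]
orientation: [-180.0, 0.0, -134.7]
force: [0.3, 0.2, -1.2]
opening: 0.0476
gripper_force: 9.0
```

```bash
python3 - <<'E'
from h import *
o=ctrl.get_obs();print(o['tool_pos'],o['orientation'],o['opening'],o['gripper_force'],o['force'])
snap('scene','scene3');snap('side','side3')
a=cv2.imread('pics/scene3.png')[110:210,170:270];b=cv2.imread('pics/side3.png')[115:215,240:340]
cv2.imwrite('pics/c3.png',cv2.resize(np.hstack([a,b]),None,fx=4,fy=4,interpolation=3))
E
```

```text
[ 0.43901906 -0.03281304  0.08451973] [-1.79965599e+02  4.05386727e-02 -1.34704124e+02] 0.047630380100550394 9.04243603348732 [ 0.2892197   0.1785917  -1.20288868]
```

View pics/c3.png

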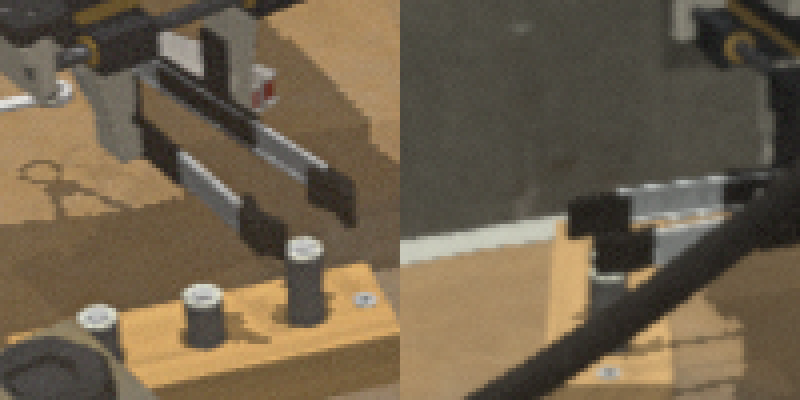

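The cell's top (304,247 in the scene crop) lies between and below the jaws, as intended. I'm going on down.

To row units: 3.7 cm / 80 = 0.0463, 3.5 cm / 80 = 0.0438.

Call:
{"name": "send_rows", "arguments": {
  "plan": [
    [[0,0,0.01,0,0,0],[0,0,0.0225,0,0,0],[0,0,0.035,0,0,0],[0,0,0.0438,0,0,0],[0,0,0.0463,0,0,0],[0,0,0.0463,0,0,0],[0,0,0.0463,0,0,0]]
  ]
}}

```text
clock: 7.8
tool_pos: [0.4386, -0.0327, 0.0469]
orientation: [-180.0, -0.0, -134.7]
force: [-0.7, 0.4, -1.2]
opening: 0.0476
gripper_force: 9.0
```

Call:
{"name": "send_rows", "arguments": {
  "plan": [
    [[0,0,0,0,0,0],[0,0,0,0,0,0],[0,0,0,0,0,0],[0,0,0,0,0,0]]
  ],
  "fingers": 0.46
}}

```text
clock: 8.13
tool_pos: [0.4386, -0.0327, 0.0471]
orientation: [-180.0, 0.0, -134.7]
force: [0.2, -0.5, -0.3]
opening: 0.0405
gripper_force: 10.8
```

Call:
{"name": "send_rows", "arguments": {
  "plan": [
    [[0,0,0,0,0,0],[0,0,0,0,0,0],[0,0,0,0,0,0],[0,0,0,0,0,0],[0,0,0,0,0,0],[0,0,0,0,0,0],[0,0,0,0,0,0],[0,0,0,0,0,0]]
  ],
  "fingers": 0.2
}}

```text
clock: 8.8
tool_pos: [0.4385, -0.0328, 0.0468]
orientation: [-180.0, 0.0, -134.7]
force: [0.1, -1.2, -0.7]
opening: 0.0372
gripper_force: 30.0
```

The opening stopped at 37.2 mm at the full 30 N, so the jaws are on the cell. I'm lifting straight up.

To row units: -7.5 cm / 80 = -0.0938, -6.5 cm / 80 = -0.0813.

Call:
{"name": "send_rows", "arguments": {
  "plan": [
    [[0,0,-0.0063,0,0,0],[0,0,-0.0188,0,0,0],[0,0,-0.0313,0,0,0],[0,0,-0.0438,0,0,0],[0,0,-0.0563,0,0,0],[0,0,-0.0688,0,0,0],[0,0,-0.0813,0,0,0],[0,0,-0.0938,0,0,0]]
  ]
}}

```text
clock: 9.47
tool_pos: [0.438, -0.0329, 0.1225]
orientation: [180.0, -0.0, -134.7]
force: [-0.1, 0.2, -1.9]
opening: 0.0367
gripper_force: 30.0
```

To row units: -7.5 cm / 80 = -0.0938, -7 cm / 80 = -0.0875.

Call:
{"name": "send_rows", "arguments": {
  "plan": [
    [[0,0,-0.015,0,0,0],[0,0,-0.03,0,0,0],[0,0,-0.045,0,0,0],[0,0,-0.06,0,0,0],[0,0,-0.075,0,0,0],[0,0,-0.0875,0,0,0],[0,0,-0.0938,0,0,0],[0,0,-0.0938,0,0,0]]
  ]
}}

```text
clock: 10.13
tool_pos: [0.4388, -0.0327, 0.1979]
orientation: [-180.0, 0.1, -134.7]
force: [0.7, 0.6, -1.7]
opening: 0.037
gripper_force: 30.0
```

Call:
{"name": "send_rows", "arguments": {
  "plan": [
    [[0,0,0,0,0,0],[0,0,0,0,0,0],[0,0,0,0,0,0],[0,0,0,0,0,0],[0,0,0,0,0,0],[0,0,0,0,0,0]]
  ]
}}

```text
clock: 10.63
tool_pos: [0.4383, -0.0328, 0.1965]
orientation: [180.0, -0.0, -134.7]
force: [-0.2, 0.1, -1.7]
opening: 0.0372
gripper_force: 30.0
```

```bash
python3 - <<'E'
from h import *
o=ctrl.get_obs();print(o['tool_pos'],o['orientation'],o['opening'],o['gripper_force'],o['force'])
snap('scene','scene4');snap('side','side4')
a=cv2.imread('pics/scene4.png')[60:210,150:300];b=cv2.imread('pics/side4.png')[60:210,220:370]
cv2.imwrite('pics/c4.png',cv2.resize(np.hstack([a,b]),None,fx=2.66666,fy=2.66666,interpolation=3))
E
```

```text
[ 0.43833309 -0.03278548  0.19652744] [ 1.79982821e+02 -2.72507733e-02 -1.34723848e+02] 0.03719180078893241 29.974631667137146 [-0.19543094  0.08076789 -1.74832574]
```

View pics/c4.png

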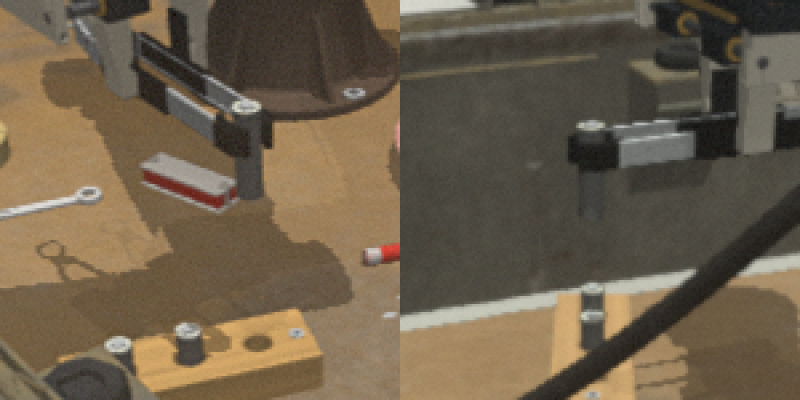

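The cell hangs upright in the jaws, with its lower end at (249,196) in the scene crop. The hole is empty and both short cells stand in theirs. It was lifted 15 cm, which leaves about 2.7 cm over the height needed.

```bash
python3 - <<'E'
from h import *
f=2.66666
print(tri(('scene4',150+249/f,60+196/f),('side4',220+191/f,60+216/f)))
print(ctrl.close_job())
E
```

```text
(array([0.51542053, 0.04115682, 0.15672817]), np.float64(0.0004197273889443992))
the job is handed in; nothing more can be done
None
```

The long cell is out of its hole and held upright in the tongs, its lower end measured about 12 cm above the block, both short cells are still in place, and the job is handed in, though no verdict was returned.

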